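Unhook the ring basket and seat it in the ultrasonic cleaner

ROBOT

A 7-joint arm with a two-finger parallel gripper is mounted at the origin on the work surface. World frame = base frame: x ahead of the robot, y to its left, z up, the work surface at z = 0. Lengths are in m, angles in rad, forces in N, time in s.
With the tool pointing down it reaches from about 0.35 to 0.775 m from the base axis. Payload 3.1 kg.
Tool frame: the origin (TCP) lies between the finger pads; the fingertips stand 14 mm ahead of it and the grasp point (between the pads) lies 5 mm behind it; z points along the fingers, x is the direction in which the jaws open and shut, and the axes are right-handed (so a half turn about z gives the same grasp; the last joint's range is limited). The gripper opens to 85 mm and grips with 20 to 120 N. Pads are 22 mm wide; open, the fingers measure 114 mm over their backs; the gripper's body (76 mm by 85 mm) begins 54 mm behind the grasp point. The pads swing forward as they close: fully open they stand 13 mm farther back than shut.
Start: joints at [1.153, 0.311, 0.014, 1.512, -0.004, 1.319, -0.027], TCP at [0.202, -0.512, 0.245] pointing down, gripper open.
Joint ranges: [-2.7, 2.7], [-0.3, 1.91], [-1.27, 1.3], [0.12, 2.57], [-1.44, 4.58], [0.2, 2.03], [-3.05, 3.05]. Speed limits (rad/s): [2.79, 2.79, 3.14, 3.14, 3.14, 3.14, 3.14].

INTERFACE

Orientations are given as a rotation vector (axis times angle).
In Python, from workcell import sensors, cams, hand_in gives the robot as it stands.
- The arm moves only by the tool carry_out, never from a script. Its argument "increments" is a list of rows, each a list of 7 numbers: the shift along the tool's x, y, z in mm, then the turn, a rotation vector about the tool's x, y, z in rad, then the opening in per cent of the stroke, from 0 (shut) to 100 (fully open). A call has 1 to 12 rows; each row is the pose to reach, as a shift and turn from the pose commanded when the call began, along the tool's axes at that moment; what a row does not reach only later rows make up. A row lasts 1/12 s, in which the tool goes at most 41.7 mm and 7.16 degrees, less where a joint would pass 70% of its speed; a pose out of reach is approached as far as the arm can. A call with a gripper value outside its range is refused whole. The fingers move at their own pace and stop on an object; the grip force is fixed at half the most. Time passes only in rows, so rows that repeat a pose let the fingers close. It gives the time, the measured TCP pose, the force and the opening at its end, in the units of the state.
- sensors.sense(): the state, without advancing time (a new reading comes with each control period).
- cams.get_image(name): name is "scene" or "side" or "wrist"; returns (picture, depth): 384x512x3 uint8, blue, green, red; 384x512 float32, m along the optical axis (not along the pixel's ray), 0 where there is no reading.
- cams.camera_info(name): a dict with "fx", "fy", "cx", "cy" (pixels), "k1" (the pictures are not rectified: a ray, as slopes to the right and down, at radius r is drawn at 1 + k1 r^2 times it, then the intrinsics apply), "pose" (4x4, takes a point from camera to world coordinates). Camera axes: x right, y up, looking along -z (the intrinsics and any distortion apply to the point x, -y, -z); pixel columns grow to the right and rows downward; lengths in m; the calibration is good to about 2 mm. A picture is of the moment at which its call begins: read the wrist's pose just before it. camera_info takes no time and is no camera call; for the wrist camera it gives the pose at the moment of the call.
- hand_in(): hands the job in, once; it reports no verdict.
Trained networks look in the newest picture that a camera, given by its name, has taken for a name from the list of things; names that differ only in an ending like _2 or _b are one class to them, and where a whole thing is asked for, a point or a joint stands for the part that bears it (a point fixed in the world has none). Each returns a list of dicts, best first, with "score" (0 to 1); they miss things now and then, are a little off and sometimes report something else, mostly with a low value. They report only what shows in the picture. A call takes as long as a camera call. They do not tell look-alikes from the thing itself.
- cams.masks_of(camera, target): "region" (384x512 bool, what is visible of it) and "position" ([column, row] in pixels, amid what is visible of it).
- cams.tip_of(camera, target): "position" ([column, row] in pixels: a listed point, or the origin of a listed thing).
The state is a dict: "t": time; "joints": joint angles; "joint_vel": joint speeds; "joint_efforts": joint torques, N m; "tcp_pos": TCP position; "eef_rot": TCP orientation; "force": force on the tool from outside, world axes, zero at the start; "torque": the same for the moment, N m; "opening": opening from 0.0 (shut) to 1.0 (fully open).
Only numpy, scipy, OpenCV 4.12 (cv2) and the standard library are available. Lean on these libraries where they do the work, as an engineer would, in place of code of your own. Each camera call takes 0.05 s, during which the arm holds its last target. There are 200 camera calls.

TASK

The wire basket with two rings in it hangs by its handle bar in the front one of the draining stand's two deep twin hooks. Take it by its black grip, ease the bar up between the prongs by feel, without forcing the hook, until it is past the tips, draw it clear of the hook, and set it gently into the tank of the ultrasonic cleaner so that it sits square with both side lugs resting on the tank's rim. Keep the basket level all the way so the rings stay in it, let go, and leave everything else on the bench as it is.

Things in the scene. Friction and masses are not known exactly. Their poses are not given: they have to be found in the camera images.
- grip (a point): Centre of the basket's flat black plastic grip: an upright plate 10 mm thick (x), 64 mm long (y), 40 mm high (z). Fingers close along x. The rest of the basket hangs rigidly below: bar axis 17.5 mm, lugs' undersides 110.5 mm, basket's underside 147.5 mm below this point. Axes: z up, y along the handle bar.
- hang_bar (a point): Middle of the handle bar's axis, same axes as grip. The bar is 5 mm round steel along y; at y = -69 and +69 mm it turns down into two 5 mm uprights that run to the ends of the basket.
- basket: Steel wire basket, 74 mm (x) by 138 mm (y), 40 mm deep, 0.3 to 0.46 kg with its rings; origin at the centre of its underside, axes as grip. On each end a flat lug, 40 mm wide in x, 3 mm thick, underside 37 mm above the origin, sticks out to y = -87 and +87 mm. Keep it level within 7 degrees.
- stand: Double-sided draining stand, fixed: base 306 x 190 mm with two drip dishes, a post 88 mm behind the front hook (+x), on it two yokes, one to the front and one to the rear, each with side arms at y = -57 and +57 mm that hold a twin hook. The basket hangs in the front hook; the rear one is empty. Only prongs rise above 170 mm. Origin on the bench right below the front hook's cross rod.
- hook_1: One of the stand's two identical twin hooks, front or rear (they get swapped); origin on its 6 mm cross rod's axis, 155 mm above the bench, axes as stand. This pose says nothing of the hook's lean. The hooks and the stand are stiff and must not be loaded by the basket with more than 12 N.
- hook_2: The other of the two identical twin hooks, 176 mm from the first, described in the same way.
- hook_rest (a point): Where the middle of the bar's axis rests in the front hook's bottom, 160.5 mm above the bench; axes as stand. A twin hook is two equal upturned prongs of 6 mm rod at y = -48 and +48 mm, each a deep U; the clear slot for the 5 mm bar is 11 mm wide at the bottom, 8 mm at the mouth. Upright, the front tips reach 57.5 mm above this point, the back legs 61.5 mm.
- hook_tips (a point): Middle between the front hook's front tips IF it stood upright (fixed to the stand, 57.5 mm above, 7 mm in front of hook_rest). But the hooks are turned by hand about their cross rods and clamped: the slot leans by an unmeasured 8 to 26 degrees, to the front (-x) or to the back (+x), so at the tips it lies 9 to 28 mm to one side, with 1.5 mm play. Feel for it while lifting.
- stand_clamp (a point): Clamp on the stand's post, 88 mm behind the front hook. The bar's axis has to rise 61 mm to clear the front tips, but no more than 75 mm (then the basket's edge meets the cross rod from below). From there draw the basket 85 mm or more to the front (-x of the stand, the robot's side) before raising it more or moving it aside: it reaches 37 mm behind its bar.
- tank_mouth (a point): Centre of the open mouth of the cleaner's rectangular tank, in the plane of its flat rim, 130 mm above the bench. Tank 86 mm (x) by 150 mm (y), 65 mm deep, straight walls; rim 20 mm wide. Seated, the basket lies along the tank (y along y, either way round), both lugs flat on the rim, underside 37 mm below this point. Set it down with less than 25 N.
- cleaner: Ultrasonic cleaner, a steel box 125 x 190 x 130 mm (x, y, z), fixed; origin at the centre of its underside, straight below tank_mouth, same axes, control panel on the -x side.
- ring_a: Plain steel finger ring, 23 mm across and 6 mm high, lying loose in the basket; origin at the centre of its underside.
- ring_b: Plain steel finger ring, 21 mm across and 4 mm high, lying loose in the basket; origin at the centre of its underside.
- tool_tray: Bystander: flat steel tray 215 x 85 x 17 mm with a file in it, between the stand and the cleaner; origin at the centre of its underside.
- file: Bystander: file with a wooden handle, 195 mm long, lying in the tray.
- caliper: Bystander: sliding caliper 150 mm long lying flat, nearest to the robot.
- pen_jar: Bystander: glass jar with a handle, 85 mm high, holding pens up to 150 mm high, behind.
- solution: Bystander: white plastic bottle, 170 mm high, 68 mm across, behind.
- cleaner_lid: Bystander: the cleaner's steel lid, 130 x 195 mm with a knob, lying flat on the left.
- tumbler: Bystander: drinking glass 85 mm high, 72 mm across, on the left.
- flux_jar: Bystander: small amber jar 55 mm high, 56 mm across, on the right.
Things that resemble listed ones, but are neither listed nor needed, are in the scene too. What is shaped like the basket but orange is not meant.

How it is judged:
By the outcome, as a careful person would: the job done as asked, in the order asked, and still so for the second after the job is handed in, with the robot touching nothing.
It also fails if it takes over 64 s, if anything falls off the work surface, if the arm or the gripper's body presses on something with over 40 N, if the wrist force passes 120 N, or if a joint passes its speed limit or range.

## Working session

There is one attempt and no reset: what is moved stays moved. The work goes in short steps, Python scripts to look and compute and a tool call to move; the robot and the scene stay as the last step left them, time stands still between calls to the robot, and variables do not carry over. Pictures are saved under pics/ and viewed, about 8 in all and at most 12, crops included, and the job is handed in when it is done.

Besides the shell and the picture viewer there is one more tool, called after "Request:" by a JSON object that holds its "name" and its "arguments", one argument or row to a line. carry_out: Moves the arm, as the interface text tells. Its arguments: {"type":"object","properties":{"increments":{"type":"array"}},"required":["increments"]}

```bash
mkdir -p pics; ls; cat > h.py <<'E'
import numpy as np, cv2
from scipy.spatial.transform import Rotation as R
from workcell import sensors, cams, hand_in
def ray(info,px):
    K=np.array([[info['fx'],0,info['cx']],[0,info['fy'],info['cy']],[0,0,1.]])
    u=cv2.undistortPoints(np.array([[px]],float),K,np.array([info['k1'],0,0,0.]))[0,0]
    P=np.array(info['pose']); return P[:3,3], P[:3,:3]@np.array([u[0],-u[1],-1])   # depth-scaled direction
def at_depth(info,px,d):
    o,r=ray(info,px); return o+r*d
def at_z(info,px,z):
    o,r=ray(info,px); return o+r*(z-o[2])/r[2]
def proj(info,p):
    P=np.array(info['pose']); c=P[:3,:3].T@(np.asarray(p)-P[:3,3]); s=np.array([c[0],-c[1]])/-c[2]
    s=s*(1+info['k1']*(s@s)); return np.array([info['fx']*s[0]+info['cx'],info['fy']*s[1]+info['cy']])
def tri(a,b):
    A=[];B=[]
    for o,d in (a,b):
        d=d/np.linalg.norm(d); M=np.eye(3)-np.outer(d,d); A.append(M);B.append(M@o)
    p=np.linalg.solve(sum(A),sum(B)); 
    gap=[np.linalg.norm(M@p-bb) for M,bb in zip(A,B)]
    return p,sum(gap)
def st():
    s=sensors.sense(); print('t',round(s['t'],2),'tcp',np.round(s['tcp_pos'],4),'rot',np.round(s['eef_rot'],3),'F',np.round(s['force'],2),'T',np.round(s['torque'],2),'op',round(s['opening'],3)); return s
E
cat > a.py <<'E'
from h import *
s=st()
ims=[]
for c in ('scene','side'):
    im,d=cams.get_image(c); np.save(c+'_d.npy',d); cv2.imwrite(f'pics/{c}0.png',im); info=cams.camera_info(c); print(c,np.round(info['pose'],3).tolist(),info['fx'],info['k1'])
    for n in ('grip','hang_bar','basket','hook_1','hook_rest','hook_tips','stand_clamp','tank_mouth','cleaner','stand'):
        for r in cams.tip_of(c,n)[:3]:
            p=r['position']; print(c,n,np.round(p,1),round(r['score'],2))
E
python3 a.py
```

```text
pics
t 0.0 tcp [ 0.2016 -0.511   0.2442] rot [-2.596  1.767  0.003] F [ 0.1  -0.82 -0.34] T [ 0.03 -0.01  0.04] op 1.0
scene [[-0.492, -0.684, 0.538, 1.235], [0.87, -0.389, 0.302, 0.404], [0.003, 0.616, 0.787, 1.154], [0.0, 0.0, 0.0, 1.0]] 392.01793280523555 0.023064095609926498
scene grip [238.6 122.5] 0.88
scene grip [371.4 163.9] 0.71
scene grip [326.5 217.8] 0.6
scene hang_bar [238.7 127.1] 0.83
scene hang_bar [369.4 164.2] 0.81
scene hang_bar [329.  216.9] 0.6
scene basket [359.5 191.6] 0.77
scene basket [241.4 151.1] 0.67
scene basket [197.3 183.9] 0.62
scene hook_1 [309.9 267.7] 0.67
scene hook_1 [331.8 220.8] 0.45
scene hook_rest [330.3 221.7] 0.86
scene stand_clamp [320.1 244.6] 0.74
scene tank_mouth [197.1 158.8] 0.66
scene cleaner [195.8 183.8] 0.7
scene stand [323.2 245.8] 0.69
scene stand [308.8 266.6] 0.53
side [[-0.837, 0.386, -0.389, 0.097], [-0.548, -0.597, 0.586, 0.668], [-0.006, 0.703, 0.711, 0.952], [0.0, 0.0, 0.0, 1.0]] 389.8812068030733 0.000902226594672825
side grip [293.9 325.2] 0.95
side grip [360.2 182. ] 0.78
side grip [193.5 246.7] 0.56
side hang_bar [358.5 183.7] 0.79
side hang_bar [200.7 252. ] 0.68
side hang_bar [294.6 326.2] 0.65
side basket [292.9 349.9] 0.96
side basket [203.1 278.6] 0.95
side basket [353.8 213.4] 0.91
side hook_1 [144.4 224.7] 0.81
side hook_1 [194.2 251.8] 0.74
side hook_rest [194.3 251.9] 0.58
side hook_rest [190.7 290. ] 0.21
side hook_tips [198.2 236.7] 0.93
side hook_tips [214. 267.] 0.37
side hook_tips [197.4 252. ] 0.31
side stand_clamp [171.7 240.2] 0.9
side stand_clamp [143.2 226.4] 0.36
side stand_clamp [310.9 147.9] 0.33
side tank_mouth [306.3 150.1] 0.94
side tank_mouth [138.  332.5] 0.68
side cleaner [304.  174.9] 0.87
side stand [203.9 284.9] 0.74
side stand [170.3 239.1] 0.18
```

```bash
python3 - <<'E'
import cv2
for c in ('scene','side'): cv2.imwrite(f'pics/{c}1.png',cv2.resize(cv2.imread(f'pics/{c}0.png'),(800,600),interpolation=cv2.INTER_CUBIC))
E
```

```text
(no output)
```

View pics/scene1.png

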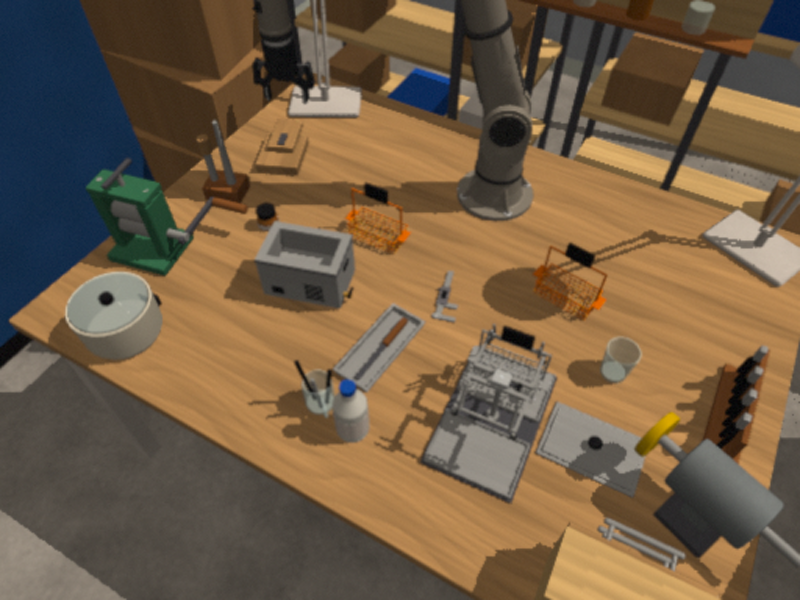

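View pics/side1.png

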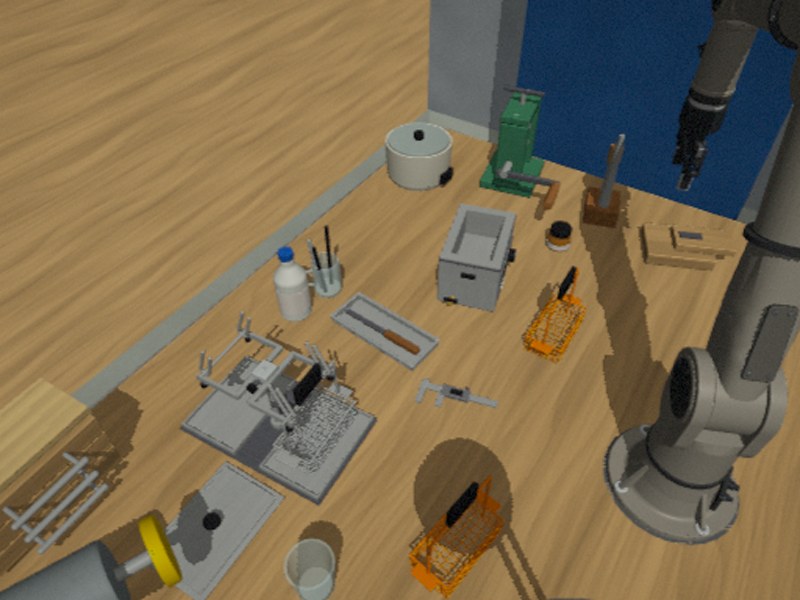

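Candidates for the grip, in 512-wide pixels:
- Scene (239,122) and (371,164): orange baskets, not wanted.
- Scene (328,217) / side (195,246): steel basket in the stand's front hook, my choice.

The cleaner is at scene (197,159) / side (306,150). Next I triangulate and take a close crop.

```bash
python3 - <<'E'
from h import *
a=cams.camera_info('scene');b=cams.camera_info('side')
for n,p,q in [('grip',(326.5,217.8),(193.5,246.7)),('grip_eye',(331,216),(196.5,246)),('hook_rest',(330.3,221.7),(194.3,251.9)),('rearhook',(309.9,267.7),(144.4,224.7)),('clamp',(320.1,244.6),(171.7,240.2)),('tank',(197.1,158.8),(306.3,150.1)),('stand',(323.2,245.8),(203.9,284.9))]:
    P,g=tri(ray(a,p),ray(b,q)); print(n,np.round(P,4),round(g,4))
# rim of cleaner, grip: depth points
for c,info in(('scene',a),('side',b)):
    d=np.load(c+'_d.npy'); im=cv2.imread(f'pics/{c}0.png')
    v,u=np.mgrid[0:384,0:512]; K=np.array([[info['fx'],0,info['cx']],[0,info['fy'],info['cy']],[0,0,1.]])
    un=cv2.undistortPoints(np.stack([u,v],-1).reshape(-1,1,2).astype(float),K,np.array([info['k1'],0,0,0.]))[:,0]
    P=np.array(info['pose']); w=(np.c_[un[:,0],-un[:,1],-np.ones(len(un))]*d.reshape(-1,1))@P[:3,:3].T+P[:3,3]
    w=w.reshape(384,512,3); np.save(c+'_w.npy',w)
    T=tri(ray(a,(197.1,158.8)),ray(b,(306.3,150.1)))[0]
    m=(abs(w[...,2]-.13)<.006)&(np.hypot(w[...,0]-T[0],w[...,1]-T[1])<.14)&(d>0)
    q=w[m][:,:2]; (cx,cy),wh,an=cv2.minAreaRect(q.astype(np.float32)*1000); print(c,'rim',m.sum(),cx,cy,wh,an, w[m][:,2].mean())
    G=tri(ray(a,(331,216)),ray(b,(196.5,246)))[0]
    m=(np.hypot(w[...,0]-G[0],w[...,1]-G[1])<.06)&(w[...,2]>.14)&(im.max(-1)<50)&(d>0)
    q=w[m]; print(c,'grip',m.sum(),np.round(q.mean(0),4),np.round(q.min(0),3),np.round(q.max(0),3))
    x=q[:,:2]-q[:,:2].mean(0); e,V=np.linalg.eigh(x.T@x); print('axis',V[:,1],np.degrees(np.arctan2(V[1,1],V[0,1])))
x,y=100,140
for c,(x0,y0,w_,h_) in (('scene',(270,190,110,100)),('side',(110,180,150,150))):
    im=cv2.imread(f'pics/{c}0.png')[y0:y0+h_,x0:x0+w_]; cv2.imwrite(f'pics/crop_{c}.png',cv2.resize(im,(400,400*h_//w_),interpolation=cv2.INTER_CUBIC))
A=cv2.imread('pics/crop_scene.png');B=cv2.imread('pics/crop_side.png'); B=cv2.resize(B,(400,400)); A=cv2.copyMakeBorder(A,0,400-A.shape[0],0,0,0); cv2.imwrite('pics/crops.png',np.hstack([A,B]))
E
```

```text
grip [0.5486 0.2625 0.1672] 0.0135
grip_eye [0.5391 0.2674 0.1759] 0.002
hook_rest [0.5446 0.2719 0.1538] 0.0044
rearhook [0.714  0.2791 0.1521] 0.0033
clamp [0.6249 0.2727 0.1416] 0.0024
tank [ 0.5102 -0.2532  0.129 ] 0.0057
stand [ 0.5383  0.2677 -0.0026] 0.0028
scene rim 820 514.1598510742188 -261.2372741699219 (133.80308532714844, 199.10247802734375) 17.366073608398438 0.13060168399588565
scene grip 162 [0.5437 0.2674 0.1824] [0.537 0.237 0.161] [0.549 0.296 0.202]
axis [-0.08132175  0.9966879 ] 94.66454385227263
side rim 782 510.45623779296875 -258.675537109375 (127.59879302978516, 199.6746826171875) 16.176437377929688 0.12946180754453337
side grip 230 [0.5344 0.2731 0.1855] [0.53  0.239 0.16 ] [0.543 0.301 0.201]
axis [-0.05098075  0.99869964] 92.92224871367635
```

View pics/crops.png

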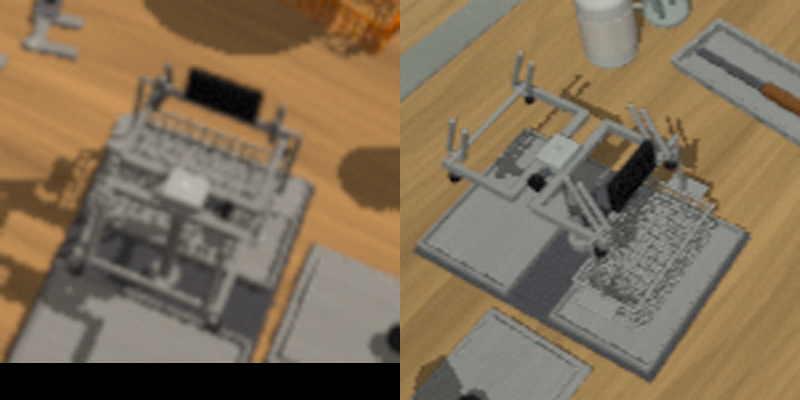

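The crop confirms it: the black grip is on the steel basket at scene (331,216), and both front prongs seem to lean towards the post (+x). Next step is above it with a close look.

```bash
cat >> h.py <<'E'
def rows(target,yaw,cmd_pos=None):
    """shift (mm) & turn in current tool axes for tool-down, tool x at yaw(deg) world"""
    s=sensors.sense(); R0=R.from_rotvec(s['eef_rot']); p=np.array(s['tcp_pos']) if cmd_pos is None else np.array(cmd_pos)
    c,n=np.cos(np.radians(yaw)),np.sin(np.radians(yaw)); Rt=R.from_matrix(np.array([[c,n,0],[n,-c,0],[0,0,-1]]))
    print('shift mm',np.round(R0.inv().apply(np.array(target)-p)*1000,1),'turn',np.round((R0.inv()*Rt).as_rotvec(),4))
E
python3 - <<'E'
from h import *
s=st(); i=cams.camera_info('wrist'); R0=R.from_rotvec(s['eef_rot']); P=np.array(i['pose'])
print('cam in tool',R0.inv().apply(P[:3,3]-s['tcp_pos']),'\n',R0.inv().as_matrix()@P[:3,:3],i['fx'])
rows([.2,-.51,.36],-68); rows([.50,.265,.34],3.5)
E
```

```text
t 1.1 tcp [ 0.2019 -0.5116  0.2453] rot [ 2.597 -1.767  0.   ] F [-0.11  0.38 -0.23] T [ 0.01 -0.01  0.01] op 1.0
cam in tool [-0.00083465 -0.06624783 -0.12866553] 
 [[ 9.99999590e-01 -7.37497170e-05  9.02977409e-04]
 [ 1.65403329e-04 -9.65068841e-01 -2.61996383e-01]
 [ 8.90757521e-04  2.61996425e-01 -9.65068433e-01]] 301.43948557155767
shift mm [  -2.2    1.2 -114.7] turn [ 0.     -0.     -0.0081]
shift mm [-613.  -562.4  -94.7] turn [ 0.    -0.    -1.256]
```

Request:
{"name": "carry_out", "arguments": {
  "increments": [
    [0,0,-42,0,0,0,100],
    [0,0,-84,0,0,0,100],
    [-613,-562,-95,0,0,-1.256,100],
    [-613,-562,-95,0,0,-1.256,100],
    [-613,-562,-95,0,0,-1.256,100],
    [-613,-562,-95,0,0,-1.256,100],
    [-613,-562,-95,0,0,-1.256,100],
    [-613,-562,-95,0,0,-1.256,100],
    [-613,-562,-95,0,0,-1.256,100],
    [-613,-562,-95,0,0,-1.256,100],
    [-613,-562,-95,0,0,-1.256,100],
    [-613,-562,-95,0,0,-1.256,100]
  ]
}}

```text
t: 2.1
tcp_pos: [0.3513, -0.1206, 0.3348]
eef_rot: [3.139, 0.096, 0.002]
force: [1.9, 0.2, 0.8]
opening: 1.0
```

```bash
python3 - <<'E'
from h import *
s=st(); rows([.50,.265,.34],3.5)
E
```

```text
t 2.1 tcp [ 0.3513 -0.1206  0.3348] rot [3.139e+00 9.600e-02 2.000e-03] F [1.86 0.2  0.83] T [-0.01 -0.01 -0.  ] op 1.0
shift mm [ 171.9 -375.8   -5.5] turn [ 0.0012 -0.0009 -0.0002]
```

Request:
{"name": "carry_out", "arguments": {
  "increments": [
    [172,-376,-5,0,0,0,100],
    [172,-376,-5,0,0,0,100],
    [172,-376,-5,0,0,0,100],
    [172,-376,-5,0,0,0,100],
    [172,-376,-5,0,0,0,100],
    [172,-376,-5,0,0,0,100],
    [172,-376,-5,0,0,0,100],
    [172,-376,-5,0,0,0,100],
    [172,-376,-5,0,0,0,100],
    [172,-376,-5,0,0,0,100],
    [172,-376,-5,0,0,0,100],
    [172,-376,-5,0,0,0,100]
  ]
}}

```text
t: 3.1
tcp_pos: [0.5012, 0.2653, 0.3381]
eef_rot: [-3.139, -0.095, 0.005]
force: [-0.5, -1.6, 0.1]
opening: 0.999
```

```bash
python3 - <<'E'
from h import *
s=st(); info=cams.camera_info('wrist'); im,d=cams.get_image('wrist'); cv2.imwrite('pics/w1.png',im); np.save('w1_d.npy',d); np.save('w1_pose.npy',info['pose'])
for n in ('grip','hang_bar','hook_rest','hook_1','stand_clamp','ring_a'):
    for r in cams.tip_of('wrist',n)[:2]:
        p=r['position']; print(n,np.round(p,1),round(r['score'],2),'at z',np.round(at_z(info,p,{'grip':.198,'hang_bar':.1605,'hook_rest':.1605,'hook_1':.155,'stand_clamp':.145,'ring_a':.04}[n]),4))
cv2.imwrite('pics/w1b.png',cv2.resize(im,(800,600),interpolation=cv2.INTER_CUBIC))
E
```

```text
t 3.1 tcp [0.5012 0.2653 0.3381] rot [-3.139 -0.095  0.005] F [-0.46 -1.57  0.15] T [-0.03  0.02 -0.  ] op 0.999
grip [289.8 173.8] 0.89 at z [0.5363 0.2753 0.198 ]
grip [ 16.4 124.8] 0.8 at z [0.2888 0.3052 0.198 ]
hang_bar [ 25.2 126.3] 0.96 at z [0.2688 0.3004 0.1605]
hang_bar [289.1 168.5] 0.72 at z [0.5404 0.273  0.1605]
hook_rest [284.5 171.6] 0.69 at z [0.536  0.2694 0.1605]
hook_1 [452.9 167.7] 0.64 at z [0.7155 0.2838 0.155 ]
stand_clamp [371.3 169.8] 0.73 at z [0.6324 0.2742 0.145 ]
ring_a [289.5 123.5] 0.44 at z [0.5519 0.3132 0.04  ]
ring_a [277.7 176.5] 0.42 at z [0.5419 0.237  0.04  ]
```

View pics/w1b.png

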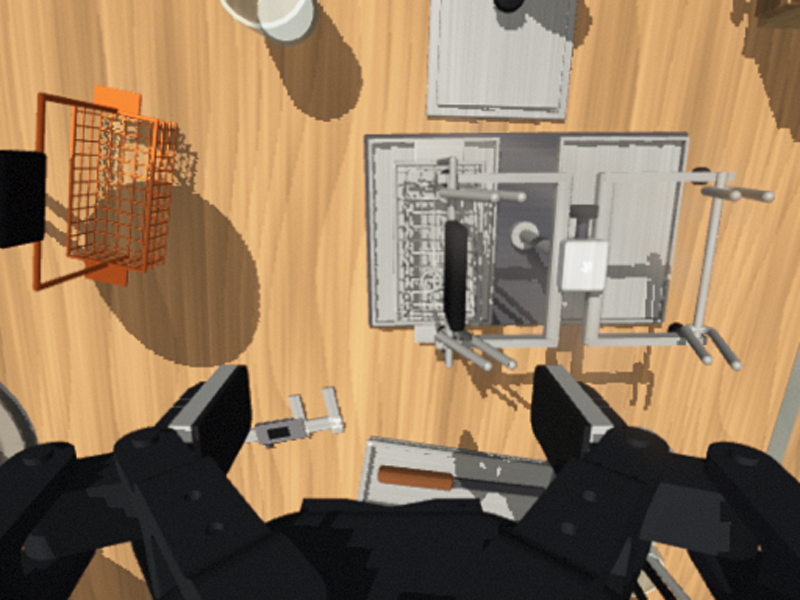

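The wrist view shows the grip at (456,275) of the 800-wide picture. Front tips are near (487,365) and (490,193), back tips near (513,362) and (522,196), so the hook leans to the back (+x). Now I put a number on it.

```bash
python3 - <<'E'
from h import *
from scipy.optimize import least_squares
info=cams.camera_info('wrist'); info['pose']=np.load('w1_pose.npy'); d=np.load('w1_d.npy')
obs=[((487,365),-48,-7,63),((490,193),48,-7,63),((513,363),-48,7+0,67),((522,196),48,7,67)]
obs=[(np.array(p)/1.5625,*r) for p,*r in obs]
for p,*_ in obs:
    w=d[int(p[1])-2:int(p[1])+3,int(p[0])-2:int(p[0])+3]; dd=w[w>0].min(); print(np.round(p,1),'depth tip',np.round(at_depth(info,p,dd),4))
def f(x):
    ox,oy,yaw,th=x; r=[]
    for p,y,xl,zl in obs:
        X=xl*np.cos(th)+zl*np.sin(th); Z=-xl*np.sin(th)+zl*np.cos(th)
        w=[ox+(X*np.cos(yaw)-y*np.sin(yaw))/1000,oy+(X*np.sin(yaw)+y*np.cos(yaw))/1000,.155+Z/1000]
        r+=list(proj(info,w)-p)
    return r
s=least_squares(f,[.539,.27,.06,.3]); print(s.x,np.degrees(s.x[2:]),np.round(s.fun,1))
# grip top from wrist depth
im=cv2.imread('pics/w1.png'); v,u=np.nonzero((im.max(-1)<60)&(d>0)); k=(u>275)&(u<310)&(v>135)&(v<215); q=np.array([at_depth(info,(a,b),d[b,a]) for a,b in zip(u[k],v[k])]); q=q[q[:,2]>.15]
print(len(q),q.min(0),q.max(0)); t=q[q[:,2]>.19]; print(len(t),'top',t.mean(0)); x=t[:,:2]-t[:,:2].mean(0);V=np.linalg.svd(x)[2][0]; print(np.degrees(np.arctan2(V[1],V[0])))
rows([.539,.270,.265],3.5)
E
```

```text
[311.7 233.6] depth tip [0.5584 0.2258 0.2166]
[313.6 123.5] depth tip [0.5491 0.3221 0.2161]
[328.3 232.3] depth tip [0.5735 0.2275 0.2156]
[334.1 125.4] depth tip [0.566  0.3217 0.2162]
[0.54271226 0.27283982 0.08700558 0.29398671] [ 4.98505234 16.84419756] [ 0.2  0.1  1.4  0.8 -0.3  0.9 -1.3 -1.6]
862 [0.53234281 0.22605921 0.15695907] [0.55226177 0.3024594  0.20026024]
711 top [0.53866914 0.27081235 0.19735828]
-84.81504682451832
shift mm [36.8 -7.6 75.2] turn [ 0.0009 -0.0015 -0.0089]
```

Request:
{"name": "carry_out", "arguments": {
  "increments": [
    [37,-7,75,0,0,-0.028,80],
    [37,-7,75,0,0,-0.028,80],
    [37,-7,75,0,0,-0.028,80],
    [37,-7,110,0,0,-0.028,70],
    [37,-7,140,0,0,-0.028,70],
    [37,-7,159,0,0,-0.028,70],
    [37,-7,159,0,0,-0.028,70],
    [37,-7,159,0,0,-0.028,70]
  ]
}}

```text
t: 4.12
tcp_pos: [0.5385, 0.2703, 0.1809]
eef_rot: [3.138, 0.129, -0.001]
force: [-0.3, -1.0, -0.1]
opening: 0.7
```

```bash
python3 - <<'E'
from h import *
s=st(); info=cams.camera_info('wrist'); im,d=cams.get_image('wrist'); cv2.imwrite('pics/w2.png',cv2.resize(im,(800,600),interpolation=cv2.INTER_CUBIC)); np.save('w2_d.npy',d); np.save('w2_pose.npy',info['pose'])
rows([.539,.2705,.178],5)
E
```

```text
t 4.12 tcp [0.5385 0.2703 0.1809] rot [ 3.138e+00  1.290e-01 -1.000e-03] F [-0.32 -0.95 -0.08] T [0.03 0.01 0.06] op 0.7
shift mm [-0.4  0.8  4.4] turn [-0.001  -0.0022 -0.0051]
```

View pics/w2.png

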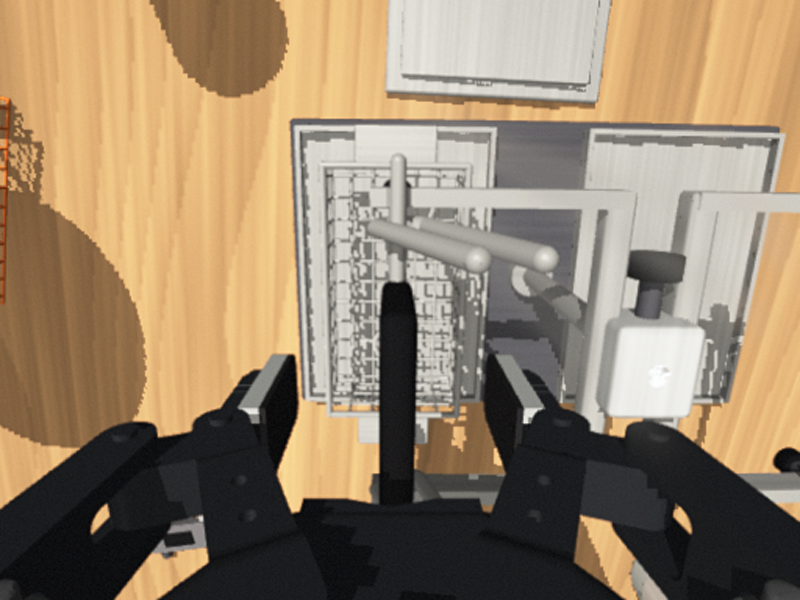

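The plate is centred between the fingers (397,390), and the near tips are at (478,262) and (547,258). Measuring the lean from the depth along those legs, then closing.

```bash
python3 - <<'E'
from h import *
info=cams.camera_info('wrist'); info['pose']=np.load('w2_pose.npy'); d=np.load('w2_d.npy')
yaw=np.radians(4.5); c,s=np.cos(yaw),np.sin(yaw); o=np.array([.539,.2705])
for a,b in (((385,232),(480,258)),((440,228),(549,256))):
    L=[]
    for t in np.linspace(0,1,9):
        p=(np.array(a)*(1-t)+np.array(b)*t)/1.5625; z=d[int(round(p[1])),int(round(p[0]))]; w=at_depth(info,p,z); e=w[:2]-o
        L.append([c*e[0]+s*e[1],-s*e[0]+c*e[1],w[2]-.1605])
    L=np.array(L)*1000; print(np.round(L,1).tolist()); k=(L[:,2]>10); f=np.polyfit(L[k,2],L[k,0],1); print('slope',f,np.degrees(np.arctan(f[0])))
E
```

```text
[[-2.4, 48.9, 16.2], [0.9, 48.8, 22.3], [3.8, 49.2, 30.2], [6.6, 49.0, 34.4], [8.9, 49.4, 41.7], [11.2, 49.3, 45.3], [13.2, 49.3, 49.9], [15.1, 49.4, 54.2], [17.2, 49.2, 56.2]]
slope [ 0.46712909 -9.90991563] 25.038646301228788
[[13.5, 49.6, 12.1], [16.7, 49.4, 18.7], [19.2, 49.6, 26.8], [21.6, 49.6, 32.9], [23.8, 49.6, 38.4], [25.8, 49.7, 43.6], [27.7, 49.6, 48.0], [29.1, 49.8, 53.3], [31.4, 49.4, 55.0]]
slope [0.39354858 8.83101864] 21.482047936462205
```

Request:
{"name": "carry_out", "arguments": {
  "increments": [
    [0,1,2,0,0,0,30],
    [0,1,2,0,0,0,10],
    [0,1,2,0,0,0,0],
    [0,1,2,0,0,0,0],
    [0,1,2,0,0,0,0],
    [0,1,2,0,0,0,0],
    [0,1,2,0,0,0,0],
    [0,1,2,0,0,0,0],
    [0,1,2,0,0,0,0]
  ]
}}

```text
t: 4.92
tcp_pos: [0.5398, 0.2707, 0.1796]
eef_rot: [-3.138, -0.13, -0.004]
force: [1.4, -0.6, 4.8]
opening: 0.103
```

```bash
python3 -c "
from h import *
st()"
```

```text
t 4.92 tcp [0.5398 0.2707 0.1796] rot [-3.138 -0.13  -0.004] F [ 1.44 -0.59  4.78] T [ 0.02 -0.38  0.06] op 0.103
```

Gripped. The legs lean to the back by about 21–25°, slope about 0.43. First a short lift to feel the free weight.

Request:
{"name": "carry_out", "arguments": {
  "increments": [
    [0,0,-2,0,0,0,0],
    [1,0,-4,0,0,0,0],
    [2,0,-6,0,0,0,0],
    [2,0,-6,0,0,0,0]
  ]
}}

```text
t: 5.25
tcp_pos: [0.5405, 0.2694, 0.1831]
eef_rot: [3.137, 0.129, -0.004]
force: [2.1, 0.0, -4.6]
opening: 0.109
```

Request:
{"name": "carry_out", "arguments": {
  "increments": [
    [0.8,0,-2,0,0,0,0],
    [1.7,0,-4,0,0,0,0],
    [2.6,0,-6,0,0,0,0],
    [2.6,0,-6,0,0,0,0]
  ]
}}

```text
t: 5.58
tcp_pos: [0.5438, 0.2699, 0.1907]
eef_rot: [3.138, 0.129, 0.0]
force: [2.8, -1.4, -4.1]
opening: 0.107
```

```bash
python3 -c "
from h import *
st()"
```

```text
t 5.58 tcp [0.5438 0.2699 0.1907] rot [3.138 0.129 0.   ] F [ 2.82 -1.4  -4.12] T [-0.36 -0.61 -0.11] op 0.107
```

Request:
{"name": "carry_out", "arguments": {
  "increments": [
    [1.5,0,0,0,0,0,0],
    [1.5,0,0,0,0,0,0]
  ]
}}

```text
t: 5.75
tcp_pos: [0.5443, 0.2715, 0.1911]
eef_rot: [-3.138, -0.131, 0.001]
force: [1.0, 0.4, -3.4]
opening: 0.106
```

Request:
{"name": "carry_out", "arguments": {
  "increments": [
    [0.9,0,-2,0,0,0,0],
    [1.8,0,-4,0,0,0,0],
    [2.6,0,-6,0,0,0,0],
    [2.6,0,-6,0,0,0,0]
  ]
}}

```text
t: 6.08
tcp_pos: [0.5474, 0.2718, 0.1973]
eef_rot: [-3.138, -0.131, -0.001]
force: [0.2, 0.7, -2.7]
opening: 0.102
```

```bash
python3 -c "
from h import *
st()"
```

```text
t 6.08 tcp [0.5474 0.2718 0.1973] rot [-3.138e+00 -1.310e-01 -1.000e-03] F [ 0.25  0.72 -2.66] T [0.02 0.02 0.04] op 0.102
```

Request:
{"name": "carry_out", "arguments": {
  "increments": [
    [0.9,0,-2,0,0,0,0],
    [1.7,0,-4,0,0,0,0],
    [2.6,0,-6,0,0,0,0],
    [2.6,0,-6,0,0,0,0]
  ]
}}

```text
t: 6.42
tcp_pos: [0.5504, 0.2715, 0.2031]
eef_rot: [-3.138, -0.13, -0.002]
force: [-0.2, 0.5, -2.6]
opening: 0.112
```

Request:
{"name": "carry_out", "arguments": {
  "increments": [
    [0.9,0,-2,0,0,0,0],
    [1.7,0,-4,0,0,0,0],
    [2.6,0,-6,0,0,0,0],
    [2.6,0,-6,0,0,0,0]
  ]
}}

```text
t: 6.75
tcp_pos: [0.5531, 0.2716, 0.209]
eef_rot: [-3.138, -0.13, -0.002]
force: [0.7, 0.4, -3.8]
opening: 0.108
```

```bash
python3 -c "
from h import *
st()"
```

```text
t 6.75 tcp [0.5531 0.2716 0.209 ] rot [-3.138e+00 -1.300e-01 -2.000e-03] F [ 0.66  0.4  -3.78] T [-0.01 -0.01 -0.02] op 0.108
```

Request:
{"name": "carry_out", "arguments": {
  "increments": [
    [0.8,0,-2,0,0,0,0],
    [1.7,0,-4,0,0,0,0],
    [1.7,0,-4,0,0,0,0]
  ]
}}

```text
t: 7.0
tcp_pos: [0.5547, 0.2718, 0.213]
eef_rot: [-3.138, -0.13, -0.001]
force: [0.6, -0.1, -3.0]
opening: 0.108
```

Request:
{"name": "carry_out", "arguments": {
  "increments": [
    [0.8,0,-2,0,0,0,0],
    [1.7,0,-4,0,0,0,0],
    [1.7,0,-4,0,0,0,0]
  ]
}}

```text
t: 7.25
tcp_pos: [0.5564, 0.2719, 0.217]
eef_rot: [-3.138, -0.13, -0.002]
force: [0.3, 0.5, -1.9]
opening: 0.106
```

```bash
python3 -c "
from h import *
st()"
```

```text
t 7.25 tcp [0.5564 0.2719 0.217 ] rot [-3.138e+00 -1.300e-01 -2.000e-03] F [ 0.29  0.46 -1.92] T [ 0.   -0.04 -0.01] op 0.106
```

Request:
{"name": "carry_out", "arguments": {
  "increments": [
    [0.8,0,-2,0,0,0,0],
    [1.7,0,-4,0,0,0,0],
    [1.7,0,-4,0,0,0,0]
  ]
}}

```text
t: 7.5
tcp_pos: [0.5581, 0.272, 0.221]
eef_rot: [-3.138, -0.13, -0.001]
force: [1.0, -0.1, -3.5]
opening: 0.107
```

Request:
{"name": "carry_out", "arguments": {
  "increments": [
    [0.8,0,-2,0,0,0,0],
    [1.7,0,-4,0,0,0,0],
    [1.7,0,-4,0,0,0,0]
  ]
}}

```text
t: 7.75
tcp_pos: [0.5598, 0.2722, 0.225]
eef_rot: [-3.138, -0.13, -0.002]
force: [0.3, 0.1, -2.5]
opening: 0.109
```

```bash
python3 - <<'E'
from h import *
st(); info=cams.camera_info('wrist'); im,d=cams.get_image('wrist'); cv2.imwrite('pics/w3.png',cv2.resize(im,(800,600),interpolation=cv2.INTER_CUBIC)[80:420,200:700]); np.save('w3_d.npy',d); np.save('w3_pose.npy',info['pose'])
E
```

```text
t 7.75 tcp [0.5598 0.2722 0.225 ] rot [-3.138e+00 -1.300e-01 -2.000e-03] F [ 0.28  0.12 -2.55] T [ 0.08 -0.04  0.01] op 0.109
```

View pics/w3.png

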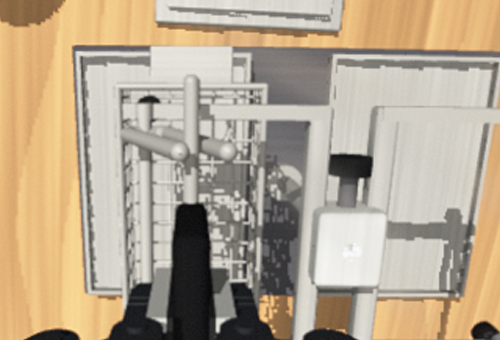

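Bar (crop col 190) runs freely between the front (181) and back (228) tips at row 152. Continuing.

Request:
{"name": "carry_out", "arguments": {
  "increments": [
    [0.8,0,-2,0,0,0,0],
    [1.7,0,-4,0,0,0,0],
    [1.7,0,-4,0,0,0,0]
  ]
}}

```text
t: 8.05
tcp_pos: [0.5615, 0.2723, 0.229]
eef_rot: [-3.138, -0.13, -0.001]
force: [0.5, -0.0, -2.8]
opening: 0.106
```

Request:
{"name": "carry_out", "arguments": {
  "increments": [
    [0.8,0,-2,0,0,0,0],
    [1.7,0,-4,0,0,0,0],
    [1.7,0,-4,0,0,0,0]
  ]
}}

```text
t: 8.3
tcp_pos: [0.5632, 0.2724, 0.233]
eef_rot: [-3.138, -0.13, -0.002]
force: [0.5, 0.0, -2.5]
opening: 0.106
```

Request:
{"name": "carry_out", "arguments": {
  "increments": [
    [0.8,0,-2,0,0,0,0],
    [1.7,0,-4,0,0,0,0],
    [1.7,0,-4,0,0,0,0]
  ]
}}

```text
t: 8.55
tcp_pos: [0.5649, 0.2726, 0.237]
eef_rot: [-3.138, -0.13, -0.001]
force: [1.5, 0.6, -3.0]
opening: 0.109
```

Request:
{"name": "carry_out", "arguments": {
  "increments": [
    [0.8,0,-2,0,0,0,0],
    [1.7,0,-4,0,0,0,0],
    [1.7,0,-4,0,0,0,0]
  ]
}}

```text
t: 8.8
tcp_pos: [0.5666, 0.2728, 0.241]
eef_rot: [-3.138, -0.13, -0.001]
force: [-0.6, -0.2, -3.1]
opening: 0.111
```

```bash
python3 -c "
from h import *
st()"
```

```text
t 8.8 tcp [0.5666 0.2728 0.241 ] rot [-3.138e+00 -1.300e-01 -1.000e-03] F [-0.56 -0.18 -3.06] T [ 0.01 -0.06 -0.03] op 0.111
```

Request:
{"name": "carry_out", "arguments": {
  "increments": [
    [0.8,0,-2,0,0,0,0],
    [1.7,0,-4,0,0,0,0],
    [2,0,-5,0,0,0,0],
    [2,0,-5,0,0,0,0]
  ]
}}

```text
t: 9.13
tcp_pos: [0.5684, 0.2729, 0.2459]
eef_rot: [-3.138, -0.13, -0.001]
force: [-0.4, -1.0, -2.4]
opening: 0.106
```

```bash
python3 - <<'E'
from h import *
st(); info=cams.camera_info('wrist'); im,d=cams.get_image('wrist'); a=cv2.resize(im,(800,600),interpolation=cv2.INTER_CUBIC)[80:420,200:600]
im2,d2=cams.get_image('side'); b=cv2.resize(im2[180:300,130:270],(400,340),interpolation=cv2.INTER_CUBIC)
cv2.imwrite('pics/w4.png',np.hstack([a,b])); np.save('w4_d.npy',d); np.save('w4_pose.npy',info['pose'])
v,u=np.mgrid[80:200,220:400]; 
w=np.array([at_depth(info,(x,y),d[y,x]) for x,y in zip(u.ravel(),v.ravel())]).reshape(*u.shape,3)
for y in range(40,80,4): print(y+80,[(x+220,int(1000*w[y,x,2])) for x in range(40,130,3) if w[y,x,2]>.19])
E
```

```text
t 9.13 tcp [0.5684 0.2729 0.2459] rot [-3.138e+00 -1.300e-01 -1.000e-03] F [-0.4  -1.03 -2.35] T [0.04 0.01 0.06] op 0.106
120 [(278, 374)]
124 []
128 [(278, 374)]
132 []
136 [(290, 374)]
140 []
144 []
148 []
152 []
156 []
```

View pics/w4.png

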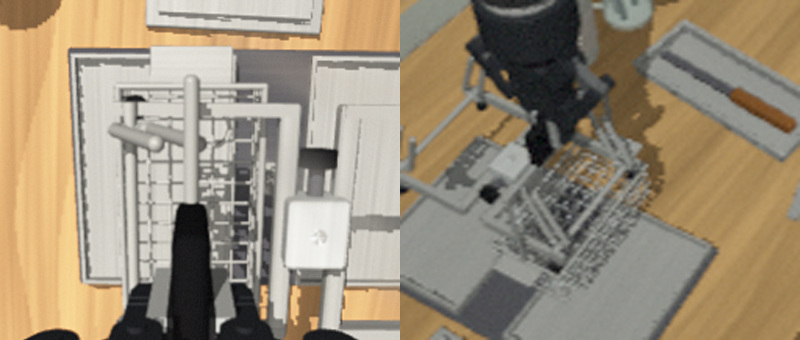

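The bar now passes over the back tip (200,143), and the front tip (155,143) lies free in front of it. Drawing it out to the front.

Request:
{"name": "carry_out", "arguments": {
  "increments": [
    [-3,0,0,0,0,0,0],
    [-6,0,0,0,0,0,0],
    [-9,0,0,0,0,0,0],
    [-12,0,0,0,0,0,0]
  ]
}}

```text
t: 9.57
tcp_pos: [0.5556, 0.2718, 0.2454]
eef_rot: [3.139, 0.131, -0.0]
force: [-0.5, -0.4, -4.3]
opening: 0.103
```

Request:
{"name": "carry_out", "arguments": {
  "increments": [
    [-5,0,0,0,0,0,0],
    [-11,0,0,0,0,0,0],
    [-18,0,0,0,0,0,0],
    [-26,0,0,0,0,0,0],
    [-35,0,0,0,0,0,0],
    [-45,0,0,0,0,0,0],
    [-55,0,0,0,0,0,0],
    [-65,0,0,0,0,0,0],
    [-75,0,0,0,0,0,0],
    [-84,0,0,0,0,0,0],
    [-92,0,0,0,0,0,0],
    [-98,0,0,0,0,0,0]
  ]
}}

```text
t: 10.57
tcp_pos: [0.4573, 0.2637, 0.2456]
eef_rot: [3.138, 0.132, 0.0]
force: [-0.1, 0.8, -3.1]
opening: 0.107
```

```bash
python3 -c "
from h import *
st()
for c in ('scene',):
    r=cams.get_image(c); info=cams.camera_info(c)
    for n in ('tank_mouth','cleaner'):
        for k in cams.tip_of(c,n)[:2]: print(n,k['position'],k['score'],at_z(info,k['position'],.13))
"
```

```text
t 10.57 tcp [0.4573 0.2637 0.2456] rot [3.138 0.132 0.   ] F [-0.09  0.85 -3.1 ] T [-0.    0.03  0.03] op 0.107
tank_mouth [192.0, 155.8] 0.89 [ 0.50998653 -0.27353721  0.13      ]
tank_mouth [332.2, 209.6] 0.7 [0.48105617 0.25363497 0.13      ]
cleaner [198.8, 183.2] 0.83 [ 0.6021505  -0.18011012  0.13      ]
cleaner [204.8, 255.8] 0.63 [ 0.82051984 -0.00678161  0.13      ]
```

Request:
{"name": "carry_out", "arguments": {
  "increments": [
    [-8,0,0,0,0,0,0],
    [-15,0,-3,0,0,0,0],
    [-15,0,-12,0,0,0,0],
    [-15,0,-26,0,0,0,0],
    [-15,0,-42,0,0,0,0],
    [-15,0,-58,0,0,0,0],
    [-15,0,-74,0,0,0,0],
    [-15,0,-90,0,0,0,0],
    [-15,0,-103,0,0,0,0],
    [-15,0,-111,0,0,0,0],
    [-15,0,-115,0,0,0,0]
  ]
}}

```text
t: 11.63
tcp_pos: [0.4439, 0.2631, 0.3624]
eef_rot: [-3.137, -0.131, -0.004]
force: [-0.3, -0.1, -2.9]
opening: 0.107
```

```bash
python3 -c "
from h import *
st(); rows([.402,-.293,.36],16.5)
"
```

```text
t 11.63 tcp [0.4439 0.2631 0.3624] rot [-3.137 -0.131 -0.004] F [-0.34 -0.07 -2.93] T [-0.06  0.04  0.02] op 0.107
shift mm [-88.  550.7   1.3] turn [-0.0012 -0.0029 -0.2047]
```

Request:
{"name": "carry_out", "arguments": {
  "increments": [
    [-1,5,0,0,0,0,0],
    [-2,14,0,0,0,0,0],
    [-4,27,0,0,0,-0.01,0],
    [-7,44,0,0,0,-0.02,0],
    [-10,65,0,0,0,-0.03,0],
    [-14,90,0,0,0,-0.04,0],
    [-19,117,0,0,0,-0.05,0],
    [-23,144,0,0,0,-0.06,0],
    [-27,171,0,0,0,-0.07,0],
    [-32,198,0,0,0,-0.08,0],
    [-36,225,0,0,0,-0.09,0],
    [-40,252,0,0,0,-0.1,0]
  ]
}}

```text
t: 12.63
tcp_pos: [0.4232, 0.0056, 0.3596]
eef_rot: [3.128, 0.286, -0.003]
force: [0.1, -0.1, -3.3]
opening: 0.105
```

```bash
python3 -c "
from h import *
st(); rows([.402,-.293,.36],16.5)
"
```

```text
t 12.63 tcp [0.4232 0.0056 0.3596] rot [ 3.128e+00  2.860e-01 -3.000e-03] F [ 0.06 -0.05 -3.29] T [-0.01 -0.06 -0.03] op 0.105
shift mm [-7.490e+01  2.898e+02 -1.000e-01] turn [ 0.0004  0.0021 -0.1059]
```

Request:
{"name": "carry_out", "arguments": {
  "increments": [
    [-7,27,0,0,0,-0.01,0],
    [-14,54,0,0,0,-0.02,0],
    [-21,81,0,0,0,-0.03,0],
    [-28,108,0,0,0,-0.04,0],
    [-35,135,0,0,0,-0.05,0],
    [-42,162,0,0,0,-0.06,0],
    [-49,189,0,0,0,-0.07,0],
    [-56,216,0,0,0,-0.08,0],
    [-62,240,0,0,0,-0.09,0],
    [-68,262,0,0,0,-0.1,0],
    [-72,279,0,0,0,-0.105,0],
    [-75,290,0,0,0,-0.106,0]
  ]
}}

```text
t: 13.63
tcp_pos: [0.4014, -0.294, 0.359]
eef_rot: [-3.109, -0.445, 0.005]
force: [0.3, -0.4, -3.8]
opening: 0.109
```

```bash
python3 - <<'E'
from h import *
s=st(); info=cams.camera_info('wrist'); im,d=cams.get_image('wrist'); cv2.imwrite('pics/w5.png',cv2.resize(im,(800,600),interpolation=cv2.INTER_CUBIC)); cv2.imwrite('w5raw.png',im); np.save('w5_d.npy',d); np.save('w5_pose.npy',info['pose'])
for r in cams.tip_of('wrist','tank_mouth')[:2]: print(r['position'],r['score'],at_z(info,r['position'],.13))
w=np.array([[at_depth(info,(x,y),d[y,x]) for x in range(512)] for y in range(384)])
m=(abs(w[...,2]-.13)<.005)&(d>0)&(w[...,0]>.40)&(w[...,1]>-.4)&(w[...,1]<-.12)&(np.arange(512)[None]>300)
print(m.sum(),cv2.minAreaRect((w[m][:,:2]*1000).astype(np.float32)),w[m][:,2].mean())
E
```

```text
t 13.63 tcp [ 0.4014 -0.294   0.359 ] rot [-3.109 -0.445  0.005] F [ 0.34 -0.4  -3.82] T [-0.03  0.    0.02] op 0.109
[346.4, 163.1] 0.9 [ 0.51164149 -0.25993565  0.13      ]
7128 ((513.9974365234375, -256.27398681640625), (123.77716827392578, 191.88198852539062), 16.4372501373291) 0.12973667899181068
```

View pics/w5.png

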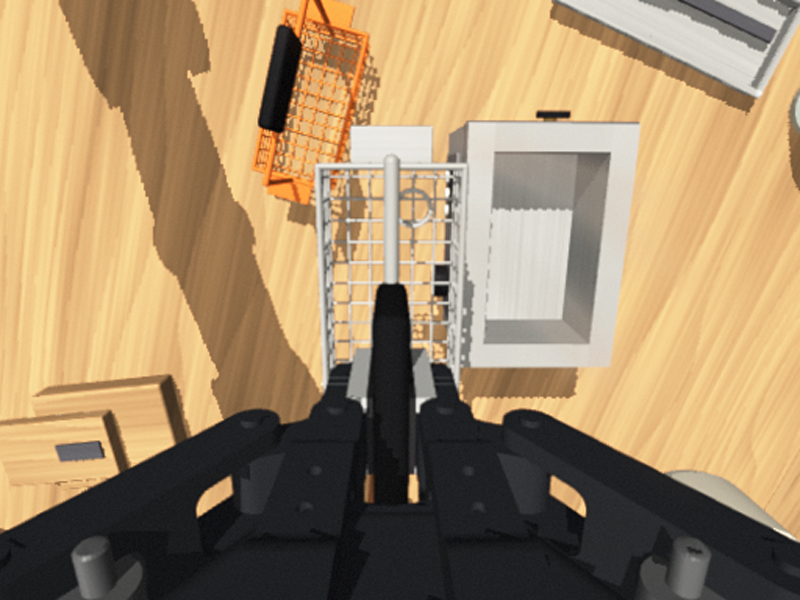

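The rings are in the basket at (415,205) and (420,325). The tank mouth's corners are at (494,152), (611,152), (600,344) and (484,344). Computing the mouth centre and the basket's offset in the grip.

```bash
python3 - <<'E'
from h import *
info=cams.camera_info('wrist'); info['pose']=np.load('w5_pose.npy'); s=sensors.sense(); R0=R.from_rotvec(s['eef_rot']); p0=np.array(s['tcp_pos']);d=np.load('w5_d.npy')
C=[at_z(info,np.array(c)/1.5625,.13)[:2]*1000 for c in((494,152),(611,152),(600,344),(484,344))]
O=[at_z(info,np.array(c)/1.5625,.13)[:2]*1000 for c in((469,122),(639,122),(611,367),(461,367))]
for Q in (C,O):
    Q=np.array(Q); print(Q.mean(0),[np.linalg.norm(Q[i]-Q[(i+1)%4]).round(1) for i in range(4)], [np.degrees(np.arctan2(*(e[::-1]))).round(1) for e in (Q[1]-Q[0],Q[2]-Q[3],Q[0]-Q[3],Q[1]-Q[2])])
for n,px in (('lugL',(352,126)),('lugR',(432,126)),('bar',(391,158)),('bar2',(391,260)),('lugmid',(391,145))):
    px=np.array(px)/1.5625; dd=d[int(px[1])+1,int(px[0])]; print(n,'depth-tool',np.round(R0.inv().apply(at_depth(info,px,dd)-p0)*1000,1),'at lug z',np.round(R0.inv().apply(at_z(info,px,p0[2]-.109)-p0)*1000,1))
rows([.513,-.258,.359],16.4)
E
```

```text
[ 515.64802623 -257.2043481 ] [np.float64(86.0), np.float64(150.1), np.float64(94.7), np.float64(149.3)] [np.float64(16.6), np.float64(16.2), np.float64(106.4), np.float64(109.7)]
[ 513.82234829 -257.37885202] [np.float64(123.3), np.float64(191.3), np.float64(124.1), np.float64(190.2)] [np.float64(16.7), np.float64(16.2), np.float64(106.7), np.float64(107.0)]
lugL depth-tool [-19.1 -85.5 109.1] at lug z [-19.1 -85.5 109.2]
lugR depth-tool [ 19.3 -85.6 110.1] at lug z [ 19.2 -85.5 109.1]
bar depth-tool [ -0.4 -69.1  16.6] at lug z [ -0.4 -70.7 109.1]
bar2 depth-tool [ -0.3 -38.1  17.5] at lug z [ -0.3 -20.3 109. ]
lugmid depth-tool [ -0.4 -76.7 108.8] at lug z [ -0.4 -76.7 109.1]
shift mm [ 1.168e+02 -3.000e+00 -1.000e-01] turn [-0.0014  0.0024 -0.0026]
```

```bash
python3 -c "
from h import *
st(); rows([.514,-.256,.33],16.5)
"
```

```text
t 13.73 tcp [ 0.4017 -0.2935  0.3592] rot [-3.109 -0.444  0.004] F [-0.08  0.44 -3.21] T [-0.03  0.04  0.02] op 0.108
shift mm [118.4  -4.6  28.9] turn [-0.0014  0.0024 -0.0044]
```

Request:
{"name": "carry_out", "arguments": {
  "increments": [
    [5,0,0,0,0,0,0],
    [14,0,0,0,0,0,0],
    [27,-1,0,0,0,-0.002,0],
    [42,-2,0,0,0,-0.004,0],
    [58,-3,0,0,0,-0.004,0],
    [74,-4,3,0,0,-0.004,0],
    [90,-5,8,0,0,-0.004,0],
    [104,-5,15,0,0,-0.004,0],
    [113,-5,22,0,0,-0.004,0],
    [118,-5,27,0,0,-0.004,0],
    [118,-5,29,0,0,-0.004,0],
    [118,-5,29,0,0,-0.004,0]
  ]
}}

```text
t: 14.73
tcp_pos: [0.5146, -0.2525, 0.3304]
eef_rot: [-3.107, -0.459, 0.004]
force: [0.1, -1.4, -3.0]
opening: 0.113
```

```bash
python3 - <<'E'
from h import *
s=st(); rows([.514,-.256,.28],16.5)
info=cams.camera_info('wrist'); im,d=cams.get_image('wrist'); cv2.imwrite('pics/w6.png',cv2.resize(im,(800,600),interpolation=cv2.INTER_CUBIC)); np.save('w6_d.npy',d); np.save('w6_pose.npy',info['pose'])
E
```

```text
t 14.73 tcp [ 0.5146 -0.2525  0.3304] rot [-3.107 -0.459  0.004] F [ 0.13 -1.36 -2.98] T [-0.02  0.04 -0.02] op 0.113
shift mm [-1.5  3.3 50.4] turn [-0.0011  0.0024  0.0051]
```

View pics/w6.png

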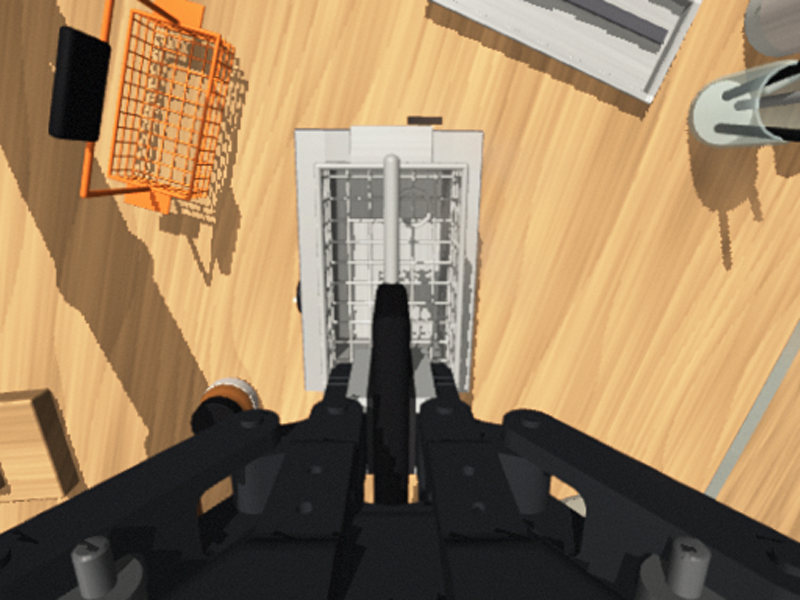

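```bash
python3 - <<'E'
from h import *
info=cams.camera_info('wrist'); info['pose']=np.load('w6_pose.npy'); s=sensors.sense(); R0=R.from_rotvec(s['eef_rot']); p0=np.array(s['tcp_pos'])
for px in ((296,129),(483,130),(474,390),(304,390)): print(px,np.round(R0.inv().apply(at_z(info,np.array(px)/1.5625,.13)-p0)*1000,1))
for px in ((352,126),(433,126),(391,158)): print(px,np.round(R0.inv().apply(at_z(info,np.array(px)/1.5625,p0[2]-.109)-p0)*1000,1))
rows([.514,-.256,.28],16.5)
E
```

```text
(296, 129) [-63.  -92.1 201.2]
(483, 130) [ 61.3 -91.5 201. ]
(474, 390) [ 64.1  97.6 201. ]
(304, 390) [-66.4  97.9 201.2]
(352, 126) [-18.4 -86.4 109. ]
(433, 126) [ 20.3 -86.4 109. ]
(391, 158) [  0.3 -71.7 109. ]
shift mm [-1.3  2.7 51.1] turn [-0.0001  0.0017  0.004 ]
```

Both estimates agree on a shift of (-1.4, +2.7) mm. Centring, then going down by feel.

Request:
{"name": "carry_out", "arguments": {
  "increments": [
    [-1.4,2.7,3,0,0,0.003,0],
    [-1.4,2.7,9,0,0,0.003,0],
    [-1.4,2.7,16,0,0,0.003,0],
    [-1.4,2.7,23,0,0,0.003,0],
    [-1.4,2.7,30,0,0,0.003,0],
    [-1.4,2.7,36,0,0,0.003,0],
    [-1.4,2.7,41,0,0,0.003,0],
    [-1.4,2.7,44,0,0,0.003,0],
    [-1.4,2.7,46,0,0,0.003,0],
    [-1.4,2.7,46,0,0,0.003,0]
  ]
}}

```text
t: 15.62
tcp_pos: [0.5146, -0.2553, 0.285]
eef_rot: [-3.108, -0.454, 0.001]
force: [0.7, -0.3, -2.9]
opening: 0.107
```

Request:
{"name": "carry_out", "arguments": {
  "increments": [
    [0,0,3,0,0,0,0],
    [0,0,6,0,0,0,0],
    [0,0,9,0,0,0,0],
    [0,0,12,0,0,0,0],
    [0,0,12,0,0,0,0]
  ]
}}

```text
t: 16.03
tcp_pos: [0.5144, -0.2553, 0.2726]
eef_rot: [-3.108, -0.454, 0.002]
force: [-0.5, -0.2, -3.3]
opening: 0.108
```

```bash
python3 -c "
from h import *
st(); rows([.514,-.256,.25],16.5)
"
```

```text
t 16.03 tcp [ 0.5144 -0.2553  0.2726] rot [-3.108e+00 -4.540e-01  2.000e-03] F [-0.46 -0.17 -3.3 ] T [-0.01  0.02  0.01] op 0.108
shift mm [-0.5  0.6 22.6] turn [-0.001   0.0012  0.0021]
```

Request:
{"name": "carry_out", "arguments": {
  "increments": [
    [0,0,3,0,0,0,0],
    [0,0,6,0,0,0,0],
    [0,0,9,0,0,0,0],
    [0,0,12,0,0,0,0],
    [0,0,15,0,0,0,0],
    [0,0,18,0,0,0,0],
    [0,0,21,0,0,0,0],
    [0,0,23,0,0,0,0],
    [0,0,24,0,0,0,0]
  ]
}}

```text
t: 16.78
tcp_pos: [0.5146, -0.2554, 0.249]
eef_rot: [-3.108, -0.454, 0.001]
force: [0.2, -1.0, -3.8]
opening: 0.108
```

Request:
{"name": "carry_out", "arguments": {
  "increments": [
    [0,0,1,0,0,0,0],
    [0,0,2,0,0,0,0],
    [0,0,3,0,0,0,0],
    [0,0,3,0,0,0,0]
  ]
}}

```text
t: 17.12
tcp_pos: [0.5147, -0.2554, 0.2463]
eef_rot: [-3.109, -0.454, 0.0]
force: [0.5, -0.2, -3.8]
opening: 0.107
```

Request:
{"name": "carry_out", "arguments": {
  "increments": [
    [0,0,1,0,0,0,0],
    [0,0,1.5,0,0,0,0],
    [0,0,1.5,0,0,0,0]
  ]
}}

```text
t: 17.37
tcp_pos: [0.5147, -0.2554, 0.2449]
eef_rot: [-3.109, -0.454, 0.0]
force: [-0.3, -0.2, -2.7]
opening: 0.11
```

Request:
{"name": "carry_out", "arguments": {
  "increments": [
    [0,0,1,0,0,0,0],
    [0,0,1.5,0,0,0,0],
    [0,0,1.5,0,0,0,0]
  ]
}}

```text
t: 17.62
tcp_pos: [0.5147, -0.2554, 0.2433]
eef_rot: [-3.108, -0.454, 0.0]
force: [-0.3, -0.5, -3.1]
opening: 0.104
```

Request:
{"name": "carry_out", "arguments": {
  "increments": [
    [0,0,1,0,0,0,0],
    [0,0,1,0,0,0,0],
    [0,0,1,0,0,0,0]
  ]
}}

```text
t: 17.87
tcp_pos: [0.5147, -0.2554, 0.2424]
eef_rot: [-3.109, -0.454, 0.0]
force: [-0.2, -0.6, -2.6]
opening: 0.106
```

Request:
{"name": "carry_out", "arguments": {
  "increments": [
    [0,0,0.8,0,0,0,0],
    [0,0,0.8,0,0,0,0],
    [0,0,0.8,0,0,0,0]
  ]
}}

```text
t: 18.12
tcp_pos: [0.5149, -0.2555, 0.2419]
eef_rot: [3.108, 0.454, 0.001]
force: [0.4, -0.7, -1.6]
opening: 0.108
```

Request:
{"name": "carry_out", "arguments": {
  "increments": [
    [0,0,0.8,0,0,0,0],
    [0,0,0.8,0,0,0,0],
    [0,0,0.8,0,0,0,0]
  ]
}}

```text
t: 18.37
tcp_pos: [0.515, -0.2555, 0.2418]
eef_rot: [3.108, 0.454, 0.001]
force: [-1.2, 0.7, 2.7]
opening: 0.106
```

```bash
python3 -c "
from h import *
st()
"
```

```text
t 18.37 tcp [ 0.515  -0.2555  0.2418] rot [3.108e+00 4.540e-01 1.000e-03] F [-1.18  0.71  2.71] T [ 0.12  0.39 -0.02] op 0.106
```

Contact at the predicted height (0.242), with the weight taken by the rim. Letting go.

Request:
{"name": "carry_out", "arguments": {
  "increments": [
    [0,0,-0.6,0,0,0,5],
    [0,0,-0.6,0,0,0,15],
    [0,0,-0.6,0,0,0,25],
    [0,0,-0.6,0,0,0,40],
    [0,0,-0.6,0,0,0,40],
    [0,0,-0.6,0,0,0,40]
  ]
}}

```text
t: 18.87
tcp_pos: [0.5148, -0.2554, 0.2414]
eef_rot: [-3.109, -0.454, -0.0]
force: [-0.1, -0.3, 0.1]
opening: 0.401
```

Request:
{"name": "carry_out", "arguments": {
  "increments": [
    [0,0,-5,0,0,0,40],
    [0,0,-12,0,0,0,40],
    [0,0,-24,0,0,0,40],
    [0,0,-40,0,0,0,40],
    [0,0,-56,0,0,0,40],
    [0,0,-72,0,0,0,40],
    [0,0,-88,0,0,0,40],
    [0,0,-100,0,0,0,40],
    [0,0,-100,0,0,0,40]
  ]
}}

```text
t: 19.62
tcp_pos: [0.5163, -0.2557, 0.3454]
eef_rot: [3.105, 0.454, 0.01]
force: [0.1, 0.4, 0.6]
opening: 0.399
```

```bash
python3 - <<'E'
from h import *
s=st(); info=cams.camera_info('wrist'); im,d=cams.get_image('wrist'); a=cv2.resize(im,(533,400))
sc,_=cams.get_image('scene'); b=cv2.resize(sc[100:250,140:240],(267,400),interpolation=cv2.INTER_CUBIC); cv2.imwrite('pics/w7.png',np.hstack([a,b]))
for c in('scene','side'):
    _,dd=cams.get_image(c) if c=='side' else (0,_); i2=cams.camera_info(c)
    w=np.array([[at_depth(i2,(x,y),dd[y,x]) for x in range(512)] for y in range(384)])
    C=np.array([.514,-.257]); e=w[...,:2]-C; y=np.radians(16.5); X=e[...,0]*np.cos(y)+e[...,1]*np.sin(y); Y=-e[...,0]*np.sin(y)+e[...,1]*np.cos(y)
    for sg in(1,-1):
        m=(abs(X)<.016)&(sg*Y>.077)&(sg*Y<.085)&(dd>0); print(c,'lug z',sg,m.sum(),np.median(w[m][:,2]) if m.any() else None)
w=np.array([[at_depth(info,(x,y),d[y,x]) for x in range(512)] for y in range(384)]); e=w[...,:2]-C; X=e[...,0]*np.cos(y)+e[...,1]*np.sin(y); Y=-e[...,0]*np.sin(y)+e[...,1]*np.cos(y)
for sg in(1,-1):
    m=(abs(X)<.016)&(sg*Y>.077)&(sg*Y<.085)&(d>0)&(w[...,2]>.1)&(w[...,2]<.16); print('wrist lug',sg,m.sum(),np.median(w[m][:,2]) if m.any() else None)
E
```

```text
t 19.62 tcp [ 0.5163 -0.2557  0.3454] rot [3.105 0.454 0.01 ] F [0.05 0.39 0.59] T [ 0.03  0.02 -0.05] op 0.399
scene lug z 1 17 0.13418956942369298
scene lug z -1 20 0.1341416813255384
side lug z 1 15 0.13338118229627638
side lug z -1 52 0.09993291103710417
wrist lug 1 208 0.13302713302791017
wrist lug -1 77 0.13273858010437417
```

View pics/w7.png

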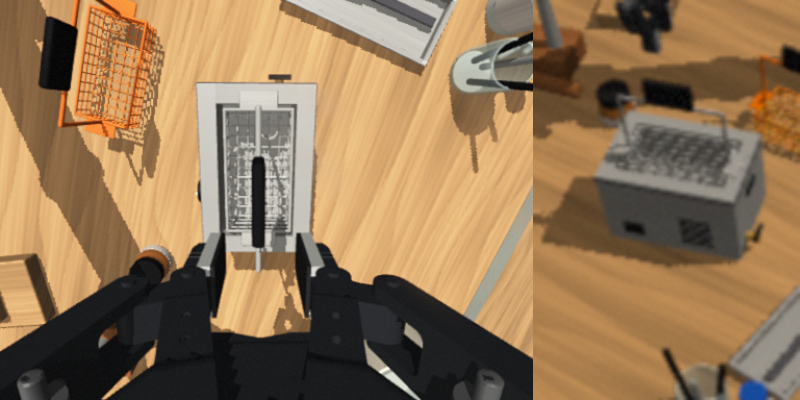

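Basket sits square in the tank. Both lug tops measure 0.133 m, which is the rim plus 3 mm, and the gripper is clear.

```bash
python3 -c "
from h import *
st(); print(hand_in())"
```

```text
t 19.77 tcp [ 0.5146 -0.2554  0.3411] rot [-3.108e+00 -4.540e-01  1.000e-03] F [-0.34 -0.37  0.53] T [-0.01 -0.01  0.  ] op 0.4
the job is handed in; nothing more can be done
None
```

The steel basket is in the cleaner's tank with both lugs on the rim, and I handed the job in at about 19.8 s; it reports no verdict.

- **Lift:** I gripped the black grip and raised the bar about 66 mm along a slot leaning about 23° to the back. At the readings after each step the sideways force stayed under 3 N. The one early contact, 2.8 N, I eased off.
- **Transfer:** I drew the basket about 125 mm to the front before raising it, carried it level over the tank and centred it. The lugs touched down at about 3 N upward on the tool, then I let go and backed off.
- **Last checks:** Both lug tops measured 0.133–0.134 m in the wrist and scene views, which is the rim plus the 3 mm lug. The basket looked square in the tank, and the wrist force was near zero after release.
- **Disagreement:** The side camera read 0.100 m at one lug. I put that down to that lug being hidden from it.
- **Not confirmed:** I saw both rings in the basket before lowering it. I did not check them one by one in the last picture. I also did not measure the other things on the bench again; I felt no contact with any of them.

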